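# Trip the push-push dock and mount the fixture plate on its locating pins

### The job

The aluminium fixture plate is latched flush in its push-push dock: press it down to the stop to trip the latch, let it spring up and lift it out. Then lower it, without dropping it, over the round and the diamond locating pin of the jig base until it lies flat on the base, let go of it, and leave the loose things round about where they are.

Things in the scene. Friction and masses are not known exactly. Their poses are not given: they have to be found in the camera images.
- plate: Aluminium fixture plate, 110 x 48 x 20 mm (x, y, z), 0.25 kg, with two vertical 13.5 mm through holes on its long middle line, 38 mm either side of the centre; solid between them. Origin at the centre of its underside, x along its length, z up. Its ends are alike: it may be turned end for end. Latched, its top is 1 mm below the dock's deck.
- dock_deck (a point): Centre of the dock's pocket at the height of its flat deck. The dock is a grey box, 150 x 118 x 75 mm, fixed to the desk, with a pocket of 113 x 51 mm in its top in which the plate lies on a spring platform. x along the pocket's length, z up.
- lift (a joint): Height of the dock's spring platform in m: 0 latched, negative when pressed deeper, -0.0102 hard stop, +0.015 sprung up. Press to -0.009 or to the stop (5 to 7 N; 14 N at the stop is fine), then let up: the push-push latch trips and the platform rises after the finger, until the plate's top is 14 mm above the deck, its lowest 6 mm still in the pocket. Pressed to the stop again, it latches again.
- seat (a point): Centre of the jig base's flat top, midway between the two pins. The base is a dark steel block, 150 x 62 mm, its top 40 mm above the desk, on a 190 x 62 x 12 mm foot, fixed to the desk. x runs along the line of the pins, z up. The plate is mounted when its origin is here, its length along the pins, either way round.
- round_pin (a point): Foot of the round pin at the height of the base's top, 38 mm from seat toward -x: 12 mm diameter, 14 mm tall, the upper 6 mm tapering to 6 mm.
- diamond_pin (a point): Foot of the diamond pin at the height of the base's top, 38 mm from seat toward +x: a lozenge, 12 mm across the line of the pins and 8 mm along it, 14 mm tall, the upper 6 mm tapering to half.
- hone: White sharpening stone, 40 x 172 x 22 mm, lying on the desk behind the work; a bystander. Origin at the centre of its underside.
- sanding_block: Wooden sanding block, 24 x 98 x 17 mm, lying on the desk; a bystander. Origin at the centre of its underside.
- wax_block: Brown block of wax, 30 x 56 x 22 mm, lying on the desk; a bystander. Origin at the centre of its underside.

How it is judged:
By the outcome, as a careful person would: the job done as asked, in the order asked, and still so for the second after the job is handed in, with the robot touching nothing.
It also fails if it takes over 45 s, if anything falls off the work surface, if the arm or the gripper's body presses on something with over 40 N, if the wrist force passes 120 N, or if a joint passes its speed limit or range.

### The arm

A 6-joint arm with a two-finger parallel gripper is mounted at the origin on a cart in front of the work surface, level with it; the furniture and walls round the work are solid. World frame = base frame: x ahead of the robot, y to its left, z up, the work surface at z = 0. Lengths are in m, angles in rad, forces in N, time in s.
With the tool pointing down it reaches from about 0.35 to 0.975 m from the base axis. Payload 4.9 kg.
Tool frame: the origin (TCP) lies midway between the tips of the shut fingers; the grasp point (between the pads) lies manip.grip_depth behind it (manip.grip_depth is the distance from the TCP to the grasp point, in m); z points along the fingers, x is the direction in which the jaws open and shut, and the axes are right-handed (so a half turn about z gives the same grasp; the last joint's range is limited). The gripper opens to 85 mm and grips with 20 to 120 N. Pads are 22 mm wide; open, the fingers measure 114 mm over their backs; the gripper's body (76 mm by 85 mm) begins 54 mm behind the grasp point. The pads swing forward as they close: fully open they stand 13 mm farther back than shut.
Start: joints at [1.014, 0.053, 1.613, -0, 1.476, -0.119], TCP at [0.265, 0.566, 0.231] pointing down, gripper open.
Joint ranges: [-3.01, 3.01], [-1.01, 2.22], [0.06, 2.58], [-1.02, 4.17], [0.09, 2.62], [-3.14, 3.14]. Speed limits (rad/s): [2.57, 2.57, 3.14, 3.14, 3.14, 3.14].

### API

Orientations are given as a unit quaternion [w, x, y, z].
In Python, from plant import state, grab_frame, ticket, manip gives the robot as it stands.
- The arm moves only by the tool carry_out, never from a script. Its argument "moves" is a list that holds one entry, the list of rows, each a list of 7 numbers: the turn, a rotation vector about the tool's x, y, z each as a share of 5 degrees, from -1 to 1, then the shift along the tool's x, y, z each as a share of 0.04 m, from -1 to 1, then the gripper command: -1 is shut, 1 is fully open, values between are in proportion. A call has 1 to 8 rows; each row shifts and turns the commanded pose from where the row before left it, along the tool's axes as they then stand; what a row does not reach is not made up. A row lasts 1/12 s, in which the tool goes at most 41.7 mm and 7.16 degrees, less where a joint would pass 70% of its speed; a pose out of reach is approached as far as the arm can. A call with a number of a shift or a turn outside -1 to 1 is refused whole. A call with a gripper value outside its range is refused whole. The fingers move at their own pace and stop on an object; the grip force is fixed at half the most. Time passes only in rows, so rows that do not move let the fingers close. It gives the time, the measured TCP pose, the force and the opening at its end, in the units of the state.
- state(): the state, without advancing time (a new reading comes with each control period).
- grab_frame(name): name is "scene" or "top" or "wrist"; returns a dict with "frame" (384x512x3 uint8, red, green, blue), "z_map" (384x512 float32, m along the optical axis (not along the pixel's ray), 0 where there is no reading), "K" (3x3 intrinsics, pixels), "k1" (the pictures are not rectified: a ray, as slopes to the right and down, at radius r is drawn at 1 + k1 r^2 times it, then the intrinsics apply), "world_from_camera" (4x4, takes a point from camera to world coordinates); the wrist camera has in their place "hand_eye" (4x4, takes a point from camera to tool coordinates, whose origin is the TCP and whose axes are the tool frame's). Camera axes: x right, y down, z forward; pixel columns grow to the right and rows downward; lengths in m; the calibration is good to about 2 mm. A picture is of the moment at which its call begins: read the wrist's pose just before it.
- ticket.job_done(): hands the job in, once; it reports no verdict.
The state is a dict: "time": time; "joint_pos": joint angles; "joint_vel": joint speeds; "joint_efforts": joint torques, N m; "tool_pos": TCP position; "tool_rot": TCP orientation; "contact_force": force on the tool from outside, world axes, zero at the start; "ft_torque": the same for the moment, N m; "gripper_width": opening from 0.0 (shut) to 1.0 (fully open).
Only numpy, scipy, OpenCV 4.12 (cv2) and the standard library are available. Lean on these libraries where they do the work, as an engineer would, in place of code of your own. Each camera call takes 0.05 s, during which the arm holds its last target.

## Working session

There is one attempt and no reset: what is moved stays moved. The work goes in short steps, Python scripts to look and compute and a tool call to move; the robot and the scene stay as the last step left them, time stands still between calls to the robot, and variables do not carry over. Pictures are saved under pics/ and viewed, and the job is handed in when it is done.

Besides the shell and the picture viewer there is one more tool, called after "Emit:" as a command line: name --argument value ..., lists and objects as JSON in quotes. carry_out: Moves the arm, as the interface text tells. Shift numbers are shares of 0.04 m and turn numbers shares of 5 degrees, none past 1 either way. Its arguments: {"type":"object","properties":{"moves":{"type":"array"}},"required":["moves"]}

```bash
ls; mkdir -p pics
cat > h.py <<'E'
import numpy as np,cv2
from plant import state, grab_frame, ticket, manip
from scipy.spatial.transform import Rotation as R
def rot(q): return R.from_quat([q[1],q[2],q[3],q[0]]).as_matrix()
def T_tool(s):
    T=np.eye(4);T[:3,:3]=rot(s['tool_rot']);T[:3,3]=s['tool_pos'];return T
def grab(n):
    s=state();g=grab_frame(n)
    g['W']=g['world_from_camera'] if n!='wrist' else T_tool(s)@g['hand_eye']
    return g
def ray(g,uv):
    K=np.array(g['K']);k=g['k1']
    uv=np.atleast_2d(uv).astype(float)
    d=cv2.undistortPoints(uv.reshape(-1,1,2),K,np.array([k,0,0,0,0.])).reshape(-1,2)
    d=np.c_[d,np.ones(len(d))]
    W=np.array(g['W']);return W[:3,3],d@W[:3,:3].T
def plane(g,uv,z):
    o,d=ray(g,uv);return o+d*((z-o[2])/d[:,2])[:,None]
def cloud(g):
    h,w=g['z_map'].shape
    vv,uu=np.mgrid[:h,:w]
    o,d=ray(g,np.c_[uu.ravel(),vv.ravel()])
    return (o+d*g['z_map'].ravel()[:,None]).reshape(h,w,3)
def save(g,n): cv2.imwrite('pics/'+n,g['frame'][:,:,::-1])
E
python3 - <<'E'
from h import *
s=state();print(s)
print({k:getattr(manip,k) for k in dir(manip) if not k.startswith('_')})
for n in ['scene','top','wrist']:
    g=grab(n);save(g,n+'0.png');print(n,g['K'],g['k1'],np.round(g['W'],3))
E
```

```text
pics
{'time': 0.0, 'joint_pos': array([ 1.01403219e+00,  5.33505190e-02,  1.61427230e+00,  1.29718336e-05,
        1.47598720e+00, -1.19016212e-01]), 'joint_vel': array([ 0.00098723, -0.00044602,  0.00024865,  0.00100655, -0.0015331 ,
        0.00177307]), 'joint_efforts': array([-2.47220305e-04, -3.93699038e+01, -3.70168269e+01, -1.46591028e-04,
        7.42087956e-03,  8.40321434e-06]), 'tool_pos': array([0.26461905, 0.56554402, 0.2300799 ]), 'tool_rot': array([ 4.30658222e-04,  8.43771443e-01,  5.36701718e-01, -9.12152154e-04]), 'contact_force': array([-0.93309924, -0.72607959, -0.65722394]), 'ft_torque': array([-0.00625674,  0.00416247, -0.02437201]), 'gripper_width': 1.000579728908765}
{'IKError': <class 'plant.IKError'>, 'grip_depth': 0.0187}
scene [[401.66040528   0.         257.19343153]
 [  0.         401.66040528 190.87992486]
 [  0.           0.           1.        ]] 0.010974935746328497 [[ 0.544 -0.368  0.754 -0.048]
 [-0.839 -0.219  0.498 -0.051]
 [-0.019 -0.904 -0.428  0.439]
 [ 0.     0.     0.     1.   ]]
top [[368.42407655   0.         253.2229102 ]
 [  0.         368.42407655 196.84032313]
 [  0.           0.           1.        ]] 0.002411136103895559 [[ 0.028 -0.993  0.117  0.476]
 [-0.999 -0.03  -0.016  0.41 ]
 [ 0.02  -0.117 -0.993  0.945]
 [ 0.     0.     0.     1.   ]]
wrist [[332.12299952   0.         255.69866061]
 [  0.         332.12299952 199.98731176]
 [  0.           0.           1.        ]] 0.007751064750507571 [[ 0.423  0.863  0.276  0.195]
 [ 0.906 -0.402 -0.13   0.598]
 [-0.002  0.305 -0.952  0.373]
 [ 0.     0.     0.     1.   ]]
```

View pics/scene0.png

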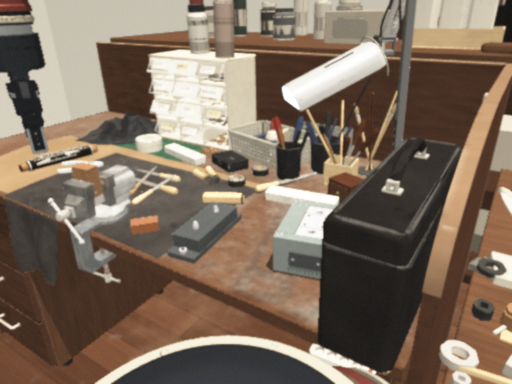

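View pics/top0.png

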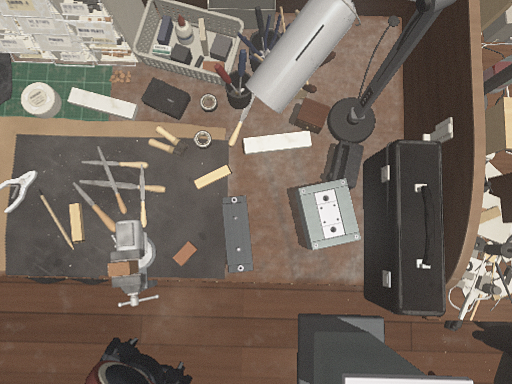

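View pics/wrist0.png

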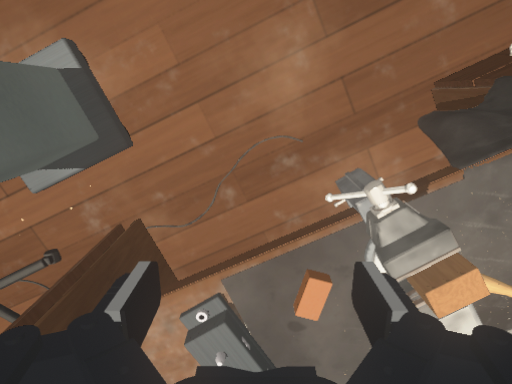

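The top view shows the dock with the white-looking plate at about (328,213). The jig base is at (237,233) with pins at both ends, the hone at (278,142), the wood block at (212,177) and the wax at (185,252). A tall black case stands right of the dock, with a lamp behind it. Next I'll get clouds and a zoomed view.

Run:
```python
from h import *
g=grab('top');c=cloud(g);np.savez('top.npz',**{k:g[k] for k in['frame','z_map','K','k1','W']})
im=g['frame'][150:300,170:450,::-1];cv2.imwrite('pics/topz.png',cv2.resize(im,None,fx=2.8,fy=2.8,interpolation=cv2.INTER_CUBIC))
for n,u,v in [('deck',305,190),('deck2',355,240),('plate',328,222),('jigtop',237,220),('jigfoot',237,204),('case',400,220),('case2',372,200),('hone',278,142),('desk',270,220),('lamp',300,60),('lampbase',350,120),('arm',345,160),('armx',380,60),('wax',185,252)]:
    print(n,np.round(c[v,u],3))
g=grab('scene');
im=g['frame'][170:300,150:350,::-1];cv2.imwrite('pics/scz.png',cv2.resize(im,None,fx=4,fy=4,interpolation=cv2.INTER_CUBIC))
```

```text
deck [0.598 0.272 0.075]
deck2 [0.483 0.153 0.076]
plate [0.524 0.217 0.076]
jigtop [0.524 0.433 0.042]
jigfoot [0.563 0.434 0.046]
case [0.524 0.104 0.216]
case2 [0.578 0.115 0.084]
hone [0.728 0.335 0.024]
desk [ 0.529  0.35  -0.   ]
lamp [0.807 0.32  0.303]
lampbase [0.78 0.16 0.06]
arm [0.684 0.165 0.035]
armx [0.972 0.06  0.   ]
wax [0.443 0.558 0.027]
```

View pics/topz.png

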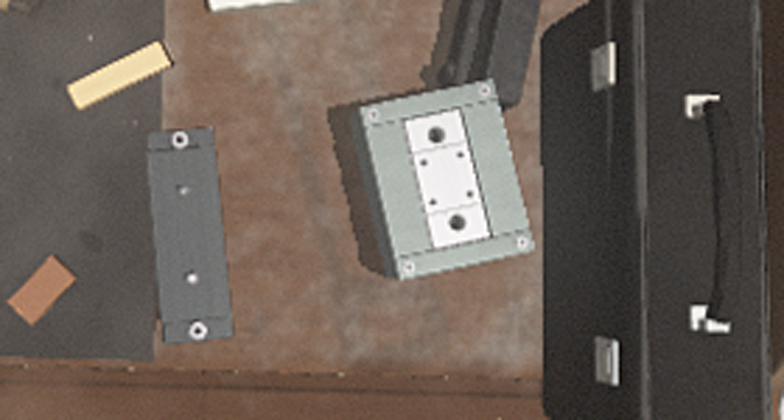

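View pics/scz.png

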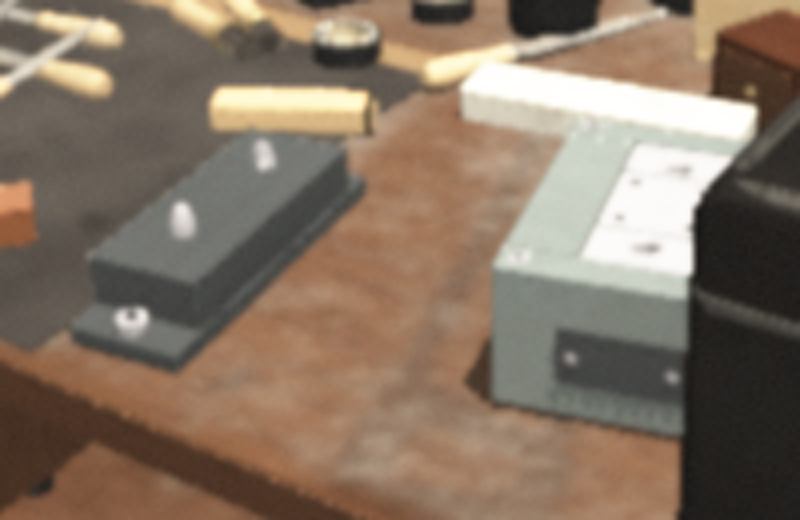

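Run:
```python
from h import *
f=np.load('top.npz');g={k:f[k] for k in f};g['k1']=float(g['k1'])
print('hand_eye',np.round(grab_frame('wrist')['hand_eye'],3))
im=g['frame'];hsv=cv2.cvtColor(im,cv2.COLOR_RGB2HSV)
gray=cv2.cvtColor(im,cv2.COLOR_RGB2GRAY)
# plate white mask
m=np.zeros_like(gray);roi=(slice(180,245),slice(305,352));m[roi]=(gray[roi]>215)*255
m=cv2.morphologyEx(m,cv2.MORPH_CLOSE,np.ones((9,9)))
cs,_=cv2.findContours(m,cv2.RETR_EXTERNAL,2);c=max(cs,key=cv2.contourArea)
rect=cv2.minAreaRect(c);box=cv2.boxPoints(rect);P=plane(g,box,.0745);print('plate px',rect,'\n',np.round(P,4),np.round(P.mean(0),4))
print('sides',[np.linalg.norm(P[i]-P[i-1]) for i in range(4)])
def cent(win,fn):
    u0,u1,v0,v1=win;w=gray[v0:v1,u0:u1].astype(float);w=fn(w);vv,uu=np.mgrid[v0:v1,u0:u1];return (w*uu).sum()/w.sum(),(w*vv).sum()/w.sum()
h=[cent((321,331,193,203),lambda w:np.clip(170-w,0,None)),cent((328,338,224,234),lambda w:np.clip(170-w,0,None))]
H=plane(g,h,.0745);print('holes',h,np.round(H,4),np.linalg.norm(H[0]-H[1]),np.round(H.mean(0),4),np.degrees(np.arctan2(*(H[0]-H[1])[[1,0]])))
p=[cent((231,241,212,223),lambda w:np.clip(w-140,0,None)),cent((233,244,243,255),lambda w:np.clip(w-140,0,None))]
Q=plane(g,p,.052);print('pins',p,np.round(Q,4),np.linalg.norm(Q[0]-Q[1]),np.round(Q.mean(0),4),np.degrees(np.arctan2(*(Q[0]-Q[1])[[1,0]])))
c=cloud(g)
for v in (190,210,230,250,270):
    r=c[v,355:385];print(v,[(u+355,*np.round(r[u],3)) for u in range(0,30,3)])
# high stuff near
m=(c[...,2]>.12)&(c[...,0]>.35)&(c[...,0]<.85)&(c[...,1]>0)&(c[...,1]<.4)
q=c[m];
for x in np.arange(.35,.85,.05):
    s=q[(q[:,0]>=x)&(q[:,0]<x+.05)]
    if len(s):print(round(x,2),'ymax of tall',s[:,1].max().round(3),s[:,2].max().round(3))
```

```text
hand_eye [[ 1.     0.001  0.001 -0.001]
 [-0.001  0.952  0.305 -0.077]
 [-0.    -0.305  0.952 -0.143]
 [ 0.     0.     0.     1.   ]]
plate px ((329.2000427246094, 213.40000915527344), (46.2061882019043, 20.391464233398438), 77.47119140625) 
 [[0.5918 0.2501 0.0745]
 [0.604  0.2024 0.0745]
 [0.4971 0.1784 0.0745]
 [0.4854 0.2255 0.0745]] [0.5446 0.2141 0.0745]
sides [np.float64(0.10923927362390376), np.float64(0.049234360391200827), np.float64(0.10951915843643102), np.float64(0.04855059707908812)]
holes [(np.float64(325.218482252142), np.float64(198.03916768665852)), (np.float64(332.7651515151515), np.float64(229.22222222222223))] [[0.5806 0.2237 0.0745]
 [0.507  0.2054 0.0745]] 0.07590319094150721 [0.5438 0.2146 0.0745] 13.920609884354073
pins [(np.float64(235.26785714285714), np.float64(217.67857142857142)), (np.float64(238.20289855072463), np.float64(248.9836956521739))] [[0.5289 0.4372 0.052 ]
 [0.4541 0.4277 0.052 ]] 0.07544761729581555 [0.4915 0.4325 0.052 ] 7.265707033876257
190 [(355, np.float64(0.613), np.float64(0.13), np.float64(0.0)), (358, np.float64(0.613), np.float64(0
[... 2695 characters left out ...]
.116), np.float64(0.024)), (367, np.float64(0.412), np.float64(0.115), np.float64(0.044)), (370, np.float64(0.414), np.float64(0.115), np.float64(0.066)), (373, np.float64(0.416), np.float64(0.116), np.float64(0.09)), (376, np.float64(0.417), np.float64(0.115), np.float64(0.106)), (379, np.float64(0.418), np.float64(0.114), np.float64(0.123)), (382, np.float64(0.42), np.float64(0.115), np.float64(0.144))]
0.35 ymax of tall 0.12 0.218
0.4 ymax of tall 0.121 0.247
0.45 ymax of tall 0.116 0.259
0.5 ymax of tall 0.116 0.259
0.55 ymax of tall 0.115 0.256
0.6 ymax of tall 0.121 0.218
0.65 ymax of tall 0.115 0.229
0.7 ymax of tall 0.397 0.275
0.75 ymax of tall 0.4 0.509
0.8 ymax of tall 0.398 0.473
```

The plate is centred near (0.544, 0.215) with its length at about 14°. The pins' midpoint is near (0.4915, 0.4325) at about 7.3°. The case face is at y=0.115, so the open fingers clear it. First I'll turn the tool by about 39°.

Emit:
carry_out --moves '[[[0,0,-0.975,0,0,0,1],[0,0,-0.975,0,0,0,1],[0,0,-0.975,0,0,0,1],[0,0,-0.975,0,0,0,1],[0,0,-0.975,0,0,0,1],[0,0,-0.975,0,0,0,1],[0,0,-0.975,0,0,0,1],[0,0,-0.975,0,0,0,1]]]'

```text
time: 0.97
tool_pos: [0.2649, 0.566, 0.2312]
tool_rot: [0.0, 0.615, 0.789, -0.0]
contact_force: [0.0, -0.2, -0.0]
gripper_width: 0.996
```

```bash
cat >> h.py <<'E'
def plan(x,y,z,ang):
    "shift in tool axes (units of .04) and turn (units of 5deg) to put TCP at xyz, tool x at ang deg, tool down"
    s=state();M=rot(s['tool_rot']);Rt=np.c_[[np.cos(np.radians(ang)),np.sin(np.radians(ang)),0],[np.sin(np.radians(ang)),-np.cos(np.radians(ang)),0],[0,0,-1]]
    d=M.T@(np.array([x,y,z])-s['tool_pos'])/.04
    rv=np.degrees(R.from_matrix(M.T@Rt).as_rotvec())/5
    print('t',round(s['time'],2),'tcp',np.round(s['tool_pos'],4),'xang',np.round(np.degrees(np.arctan2(M[1,0],M[0,0])),2),'F',np.round(s['contact_force'],1),'w',round(s['gripper_width'],3))
    print('shift',np.round(d,3),'turn',np.round(rv,3));return d,rv
E
python3 -c "
from h import *
plan(.5,.2146,.23,104)"
```

```text
t 0.97 tcp [0.2649 0.566  0.2312] xang 104.16 F [ 0.  -0.2 -0. ] w 0.996
shift [-9.955  3.55   0.031] turn [-0.002  0.002  0.032]
```

Emit:
carry_out --moves '[[[0,0,0,-0.83,0.31,0,1],[0,0,0,-0.83,0.31,0,1],[0,0,0,-0.83,0.31,0,1],[0,0,0,-0.83,0.31,0,1],[0,0,0,-0.83,0.31,0,1],[0,0,0,-0.83,0.31,0,1],[0,0,0,-0.83,0.31,0,1],[0,0,0,0,0,0,1]]]'

```text
time: 1.63
tool_pos: [0.4079, 0.3573, 0.2314]
tool_rot: [0.001, 0.619, 0.786, -0.0]
contact_force: [-0.3, 0.1, 0.2]
gripper_width: 0.999
```

```bash
python3 -c "
from h import *
g=grab('wrist');save(g,'w1.png');np.savez('w1.npz',**{k:g[k] for k in['frame','z_map','K','k1','W']})
plan(.5,.2146,.23,104)"
```

```text
t 1.68 tcp [0.4066 0.3593 0.2314] xang 103.65 F [-1.8  0.5 -0.3] w 0.994
shift [-4.066  1.417  0.035] turn [ 0.003  0.001 -0.071]
```

View pics/w1.png

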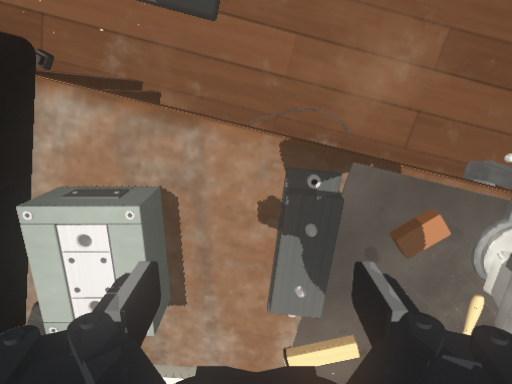

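This view looks back toward the robot. The pins are at (311,230) and (300,292), and the dock with its plate is at left, with a hole at (84,240). I'll move on to above the dock.

Emit:
carry_out --moves '[[[0,0,0,-0.82,0.28,0,1],[0,0,0,-0.81,0.28,0,1],[0,0,0,-0.81,0.28,0,1],[0,0,-0.07,-0.81,0.28,0,1],[0,0,0,-0.81,0.28,0,1],[0,0,0,0,0,0,1],[0,0,0,0,0,0,1],[0,0,0,0,0,0,1]]]'

```text
time: 2.35
tool_pos: [0.4982, 0.2183, 0.2312]
tool_rot: [-0.0, 0.614, 0.79, 0.0]
contact_force: [-0.5, 0.6, -0.9]
gripper_width: 1.0
```

```bash
python3 -c "
from h import *
g=grab('wrist');save(g,'w2.png');np.savez('w2.npz',**{k:g[k] for k in['frame','z_map','K','k1','W']})
g=grab('scene');save(g,'s2.png')
plan(.544,.2146,.1,104)"
```

```text
t 2.45 tcp [0.4979 0.2187 0.2312] xang 104.39 F [ 1.3  0.6 -0.3] w 0.998
shift [-0.387  1.091  3.28 ] turn [-0.003 -0.005  0.077]
```

View pics/w2.png

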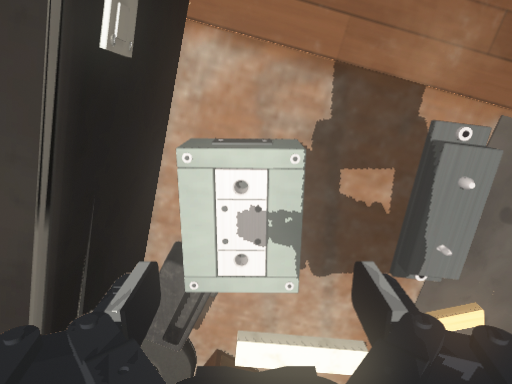

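View pics/s2.png

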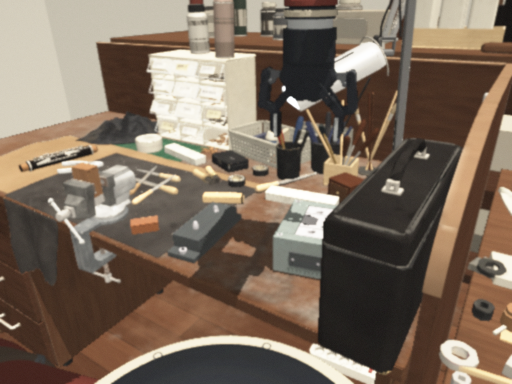

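The wrist view shows the plate upright in its dock with holes at (241,187) and (241,260), and the pins at about (467,183) and (444,250).

```bash
cat >> h.py <<'E'
def load(n):
    f=np.load(n);g={k:f[k] for k in f};g['k1']=float(g['k1']);return g
def cent(gray,win,fn):
    u0,u1,v0,v1=win;w=fn(gray[v0:v1,u0:u1].astype(float));vv,uu=np.mgrid[v0:v1,u0:u1];return np.array([(w*uu).sum()/w.sum(),(w*vv).sum()/w.sum()])
def tri(obs):
    A=np.zeros((3,3));b=np.zeros(3)
    for g,uv in obs:
        o,d=ray(g,uv);d=d[0]/np.linalg.norm(d[0]);P=np.eye(3)-np.outer(d,d);A+=P;b+=P@o
    x=np.linalg.solve(A,b);e=[]
    for g,uv in obs:
        o,d=ray(g,uv);d=d[0]/np.linalg.norm(d[0]);e.append(np.linalg.norm(np.cross(x-o,d))*1e3)
    return x,np.round(e,1)
def G(g): return cv2.cvtColor(g['frame'],cv2.COLOR_RGB2GRAY)
E
python3 - <<'E'
from h import *
t,a,b=load('top.npz'),load('w1.npz'),load('w2.npz')
gb=G(b);ga=G(a)
for n,g,w in[('a',ga,(265,350,170,320)),('b',gb,(380,512,110,290)),('p',gb,(170,310,135,300))]:
    im=cv2.cvtColor(g[w[2]:w[3],w[0]:w[1]],cv2.COLOR_GRAY2BGR);cv2.imwrite(f'pics/z_{n}.png',cv2.resize(im,None,fx=4,fy=4,interpolation=cv2.INTER_NEAREST)[:600,:800])
dark=lambda w:(w<150).astype(float)
# holes b
H=[]
for c in[(241,187),(241,260)]:
    w=(c[0]-11,c[0]+12,c[1]-11,c[1]+12);sub=gb[w[2]:w[3],w[0]:w[1]];
    H.append(cent(gb,w,dark))
print(H)
th=[(325.22,198.04),(332.77,229.22)]
for i in range(2): print('tri hole',[np.round(x,4) for x in tri([(t,th[1-i]),(b,H[i])])])
P=plane(b,H,.074);print(np.round(P,4),np.linalg.norm(P[0]-P[1]),P.mean(0),np.degrees(np.arctan2(*(P[1]-P[0])[[1,0]])))
E
```

```text
[array([240.17948718, 184.87179487]), array([238.97619048, 258.16666667])]
tri hole [array([0.5071, 0.2043, 0.0694]), array([0.1, 0.1])]
tri hole [array([0.5817, 0.222 , 0.0699]), array([0.9, 0.9])]
[[0.5057 0.2043 0.074 ]
 [0.5802 0.221  0.074 ]] 0.07634243378245094 [0.54293314 0.21266105 0.074     ] 12.648746090408508
```

View pics/z_b.png

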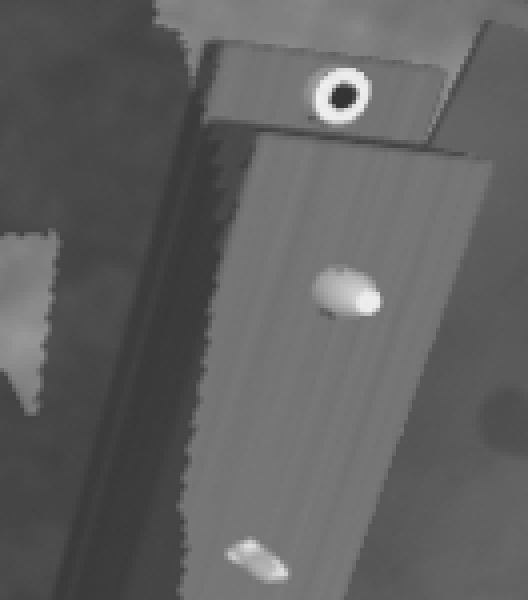

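View pics/z_a.png

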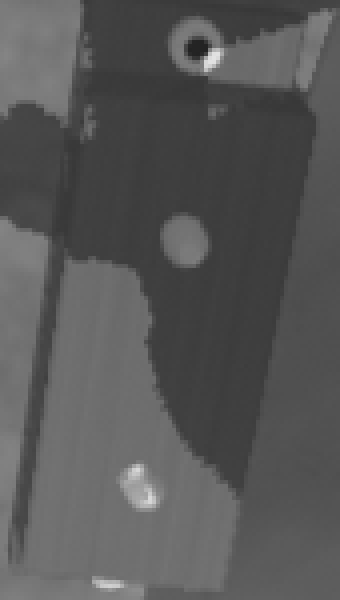

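View pics/z_p.png

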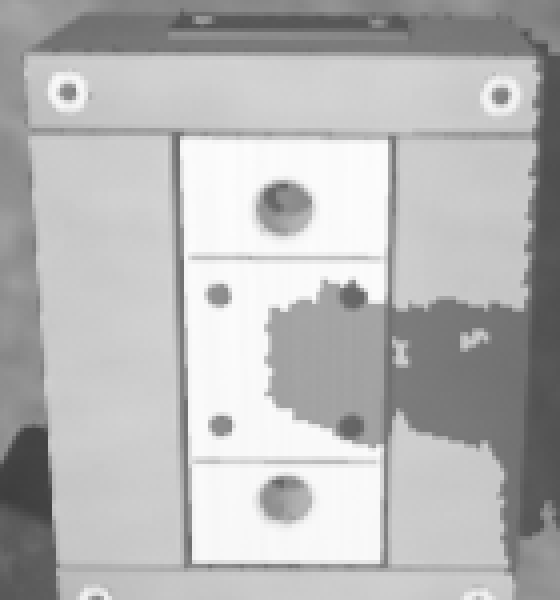

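Run:
```python
from h import *
t,b=load('top.npz'),load('w2.npz')
H=[(241.0,186.6),(241.2,259.4)]
th=[(325.22,198.04),(332.77,229.22)]
for i in range(2): print('tri hole',[np.round(x,4) for x in tri([(t,th[1-i]),(b,H[i])])])
P=plane(b,H,.074);print(np.round(P,4),np.linalg.norm(P[0]-P[1]),P.mean(0),np.degrees(np.arctan2(*(P[1]-P[0])[[1,0]])))
# deck screws triangulate: wrist px vs top
S=[(187,158),(295,159),(193.5,286),(289.5,286)]
Q=plane(b,S,.075);print(np.round(Q,4),Q.mean(0))
c=cloud(b);print('depth deck',np.median(c[180:260,190:205,2]),'plate',np.median(c[205:235,228:235,2]))
plan(*P.mean(0)[:2],.09,103.3)
```

```text
tri hole [array([0.507 , 0.2054, 0.0746]), array([0., 0.])]
tri hole [array([0.5807, 0.2236, 0.0743]), array([0.1, 0.1])]
[[0.5071 0.2054 0.074 ]
 [0.581  0.2235 0.074 ]] 0.0760176787121712 [0.54404736 0.21447651 0.074     ] 13.752084284043654
[[0.4928 0.1515 0.075 ]
 [0.4693 0.2469 0.075 ]
 [0.6223 0.183  0.075 ]
 [0.5978 0.2789 0.075 ]] [0.54555425 0.21507619 0.075     ]
depth deck 0.0755701787099525 plate 0.07468184826116303
t 2.45 tcp [0.4979 0.2187 0.2312] xang 104.39 F [ 1.3  0.6 -0.3] w 0.998
shift [-0.391  1.091  3.53 ] turn [-0.003 -0.005  0.217]
```

The triangulated plate centre is (0.5440, 0.2145), top z about 0.0744, yaw 13.8°. Both views agree to within 0.1 mm. Next I'll shut the fingers and go down over the centre.

Emit:
carry_out --moves '[[[0,0,0.12,-0.1,0.27,0.5,-1],[0,0,0,-0.1,0.27,0.6,-1],[0,0,0,-0.1,0.27,0.6,-1],[0,0,0,-0.09,0.28,0.6,-1],[0,0,0,0,0,0.6,-1],[0,0,0,0,0,0.4,-1],[0,0,0,0,0,0,-1],[0,0,0,0,0,0,-1]]]'

```text
time: 3.12
tool_pos: [0.5435, 0.2135, 0.0984]
tool_rot: [-0.001, 0.617, 0.787, -0.001]
contact_force: [0.7, 0.5, -0.3]
gripper_width: -0.001
```

```bash
python3 -c "
from h import *
plan(.544,.2145,.0744,103.8)"
```

```text
t 3.12 tcp [0.5435 0.2135 0.0984] xang 103.77 F [ 0.7  0.5 -0.3] w -0.001
shift [0.021 0.02  0.6  ] turn [-0.028 -0.002 -0.007]
```

Emit:
carry_out --moves '[[[0,0,0,0.02,0.02,0.3,-1],[0,0,0,0,0,0.2,-1],[0,0,0,0,0,0.1,-1],[0,0,0,0,0,0.1,-1],[0,0,0,0,0,0.05,-1],[0,0,0,0,0,0,-1]]]'

```text
time: 3.62
tool_pos: [0.5456, 0.2138, 0.0698]
tool_rot: [0.0, 0.618, 0.786, 0.0]
contact_force: [-2.1, 0.2, 4.5]
gripper_width: 0.003
```

Emit:
carry_out --moves '[[[0,0,0,0,0,0.05,-1],[0,0,0,0,0,0.05,-1],[0,0,0,0,0,0.04,-1],[0,0,0,0,0,0,-1]]]'

```text
time: 3.95
tool_pos: [0.5457, 0.2138, 0.0648]
tool_rot: [0.0, 0.618, 0.786, 0.0]
contact_force: [-2.9, 0.3, 4.8]
gripper_width: -0.001
```

Emit:
carry_out --moves '[[[0,0,0,0,0,0.03,-1],[0,0,0,0,0,0.02,-1],[0,0,0,0,0,0,-1]]]'

```text
time: 4.2
tool_pos: [0.5457, 0.2138, 0.0638]
tool_rot: [-0.0, 0.618, 0.786, 0.0]
contact_force: [-6.0, -0.9, 10.3]
gripper_width: -0.0
```

At 10 N the plate is on the stop, 10.6 mm down. Now I'll let it up.

Emit:
carry_out --moves '[[[0,0,0,0,0,-0.1,-1],[0,0,0,0,0,-0.15,-1],[0,0,0,0,0,-0.2,-1],[0,0,0,0,0,-0.3,-1],[0,0,0,0,0,-0.4,-1],[0,0,0,0,-0.5,-0.6,1],[0,0,0,0,-0.5,-0.6,1],[0,0,0,0,0,0,1]]]'

```text
time: 4.87
tool_pos: [0.5073, 0.2044, 0.1618]
tool_rot: [0.002, 0.618, 0.786, 0.003]
contact_force: [0.7, -0.3, 0.4]
gripper_width: 0.422
```

```bash
python3 -c "
from h import *
g=grab('wrist');save(g,'w3.png');np.savez('w3.npz',**{k:g[k] for k in['frame','z_map','K','k1','W']})
g=grab('top');save(g,'t3.png');np.savez('t3.npz',**{k:g[k] for k in['frame','z_map','K','k1','W']})
plan(.544,.2145,.0744,103.8)"
```

```text
t 4.97 tcp [0.5071 0.2042 0.1578] xang 103.67 F [-0.1 -1.1 -0.7] w 0.595
shift [0.032 0.948 2.088] turn [ 0.045  0.001 -0.026]
```

View pics/w3.png

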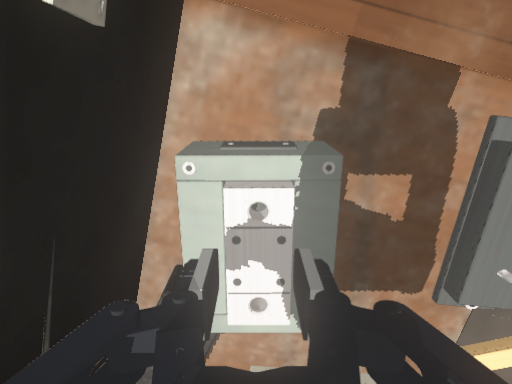

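View pics/t3.png

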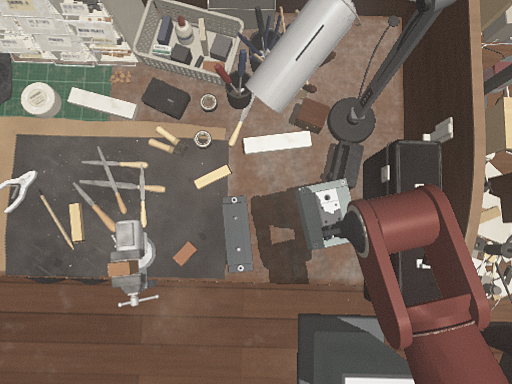

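The plate looks risen, with holes at (258,211) and (258,304) and its front face visible. I'll check its height.

Run:
```python
from h import *
t,b=load('t3.npz'),load('w3.npz')
c=cloud(b);print('depth plate',np.median(c[192:200,235:285,2]),np.median(c[235:240,245:275,2]),'deck',np.median(c[200:240,190:210,2]))
g=G(b);
for n,gg,w in[('p3',g,(215,305,170,330)),]:
    cv2.imwrite(f'pics/z_{n}.png',cv2.resize(gg[w[2]:w[3],w[0]:w[1]],None,fx=4,fy=4,interpolation=cv2.INTER_NEAREST)[:600,:800])
gt=G(t);cv2.imwrite('pics/z_t3.png',cv2.resize(gt[170:250,295:365],None,fx=7,fy=7,interpolation=cv2.INTER_NEAREST))
```

```text
depth plate 0.08960337713263425 0.08954404620613454 deck 0.07560614326411041
```

View pics/z_p3.png

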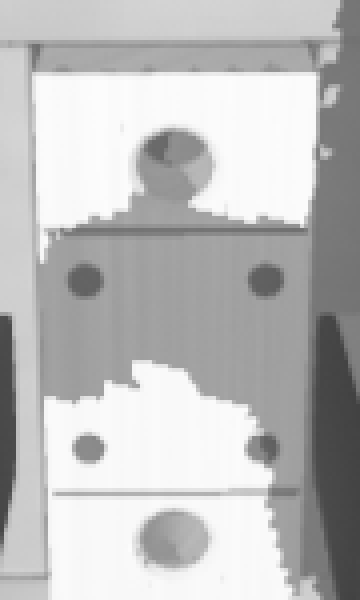

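View pics/z_t3.png

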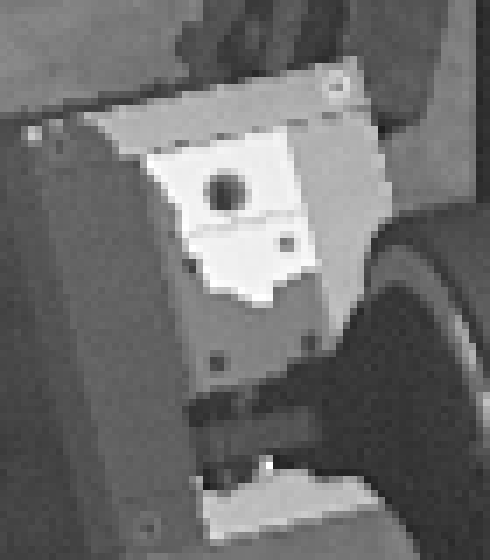

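Run:
```python
from h import *
t,b=load('t3.npz'),load('w3.npz')
H=[(258.5,210.5),(258.1,304.4)]
print(tri([(t,(326.7,197)),(b,H[1])]))
P=plane(b,H,.0895);print(np.round(P,4),np.linalg.norm(P[0]-P[1]),P.mean(0),np.degrees(np.arctan2(*(P[1]-P[0])[[1,0]])))
plan(.544,.2145,.105,103.8)
```

```text
(array([0.58145603, 0.22327669, 0.08831374]), array([0.1, 0.1]))
[[0.5068 0.2052 0.0895]
 [0.5805 0.2232 0.0895]] 0.07586280521638411 [0.54367009 0.21421049 0.0895    ] 13.667953732698184
t 4.97 tcp [0.5071 0.2042 0.1578] xang 103.67 F [-0.1 -1.1 -0.7] w 0.595
shift [0.032 0.951 1.323] turn [ 0.045  0.001 -0.026]
```

The plate has sprung up, with its top at about 0.089. I'll go over it with the jaws open.

Emit:
carry_out --moves '[[[0.045,0,0,0.03,0.4,0,1],[0,0,0,0,0.54,0.3,1],[0,0,0,0,0,0.5,1],[0,0,0,0,0,0.4,1],[0,0,0,0,0,0.1,1],[0,0,0,0,0,0,1],[0,0,0,0,0,0,1]]]'

```text
time: 5.55
tool_pos: [0.5424, 0.214, 0.1031]
tool_rot: [-0.002, 0.618, 0.786, -0.002]
contact_force: [0.3, 0.3, 0.7]
gripper_width: 0.998
```

```bash
python3 -c "
from h import *
plan(.5438,.2143,.0755,103.75)"
```

```text
t 5.55 tcp [0.5424 0.214  0.1031] xang 103.66 F [0.3 0.3 0.7] w 0.998
shift [-0.    0.04  0.69] turn [-0.059  0.001 -0.018]
```

Emit:
carry_out --moves '[[[0,0,0,0,0,0.35,1],[0,0,0,0,0,0.2,1],[0,0,0,0,0,0.1,1],[0,0,0,0,0,0,1],[0,0,0,0,0,0,1]]]'

```text
time: 5.97
tool_pos: [0.5421, 0.214, 0.0772]
tool_rot: [-0.001, 0.618, 0.786, -0.002]
contact_force: [-0.2, 0.7, 0.8]
gripper_width: 1.003
```

```bash
python3 -c "
from h import *
plan(.5438,.2143,.0755,103.75)
g=grab('wrist');save(g,'w4.png')"
```

```text
t 5.97 tcp [0.5421 0.214  0.0772] xang 103.67 F [-0.2  0.7  0.8] w 1.003
shift [-0.002  0.043  0.043] turn [-0.054  0.    -0.016]
```

View pics/w4.png

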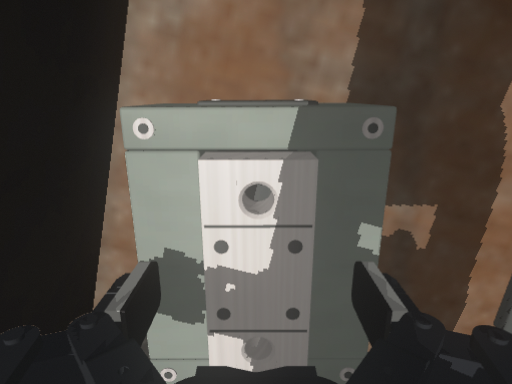

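The jaws straddle the plate's middle evenly. I'll fine-tune the pose and close.

Emit:
carry_out --moves '[[[-0.05,0,-0.02,0,0.04,0.04,1],[0,0,0,0,0,0,-1],[0,0,0,0,0,0,-1],[0,0,0,0,0,0,-1],[0,0,0,0,0,0,-1],[0,0,0,0,0,0,-1],[0,0,0,0,0,0,-1]]]'

```text
time: 6.6
tool_pos: [0.5444, 0.2145, 0.0766]
tool_rot: [0.0, 0.617, 0.787, 0.001]
contact_force: [0.3, 0.2, 2.3]
gripper_width: 0.539
```

```bash
python3 -c "
from h import *
plan(.5438,.2143,.0755,103.75)
g=grab('wrist');save(g,'w5.png')"
```

```text
t 6.6 tcp [0.5444 0.2145 0.0766] xang 103.77 F [0.3 0.2 2.3] w 0.539
shift [-0.002 -0.015  0.029] turn [0.015 0.    0.003]
```

View pics/w5.png

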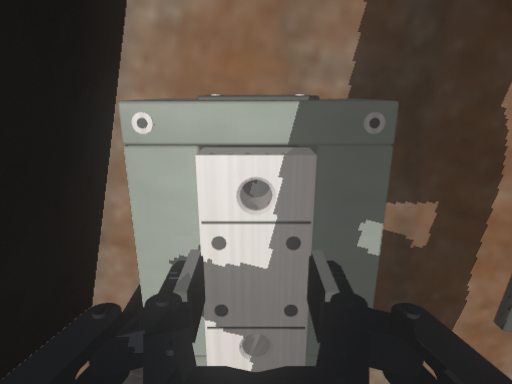

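The plate is gripped (opening 0.54 matches the 48 mm width). Lift.

Emit:
carry_out --moves '[[[0,0,0,0,0,-0.1,-1],[0,0,0,0,0,-0.15,-1],[0,0,0,0,0,-0.25,-1],[0,0,0,0,0,-0.5,-1],[0,0,0,0,0,-0.7,-1],[0,0,0,0,0,-0.6,-1],[0,0,0,0,0,-0.2,-1],[0,0,0,0,0,0,-1]]]'

```text
time: 7.32
tool_pos: [0.5458, 0.2149, 0.1798]
tool_rot: [0.002, 0.617, 0.787, 0.003]
contact_force: [-0.0, 0.4, -2.4]
gripper_width: 0.54
```

```bash
python3 -c "
from h import *
plan(.4915,.4325,.17,97.3)
g=grab('wrist');save(g,'w6.png');np.savez('w6.npz',**{k:g[k] for k in['frame','z_map','K','k1','W']})"
```

```text
t 7.32 tcp [0.5458 0.2149 0.1798] xang 103.77 F [-0.   0.4 -2.4] w 0.54
shift [ 5.607 -0.024  0.244] turn [ 0.078 -0.005  1.294]
```

View pics/w6.png

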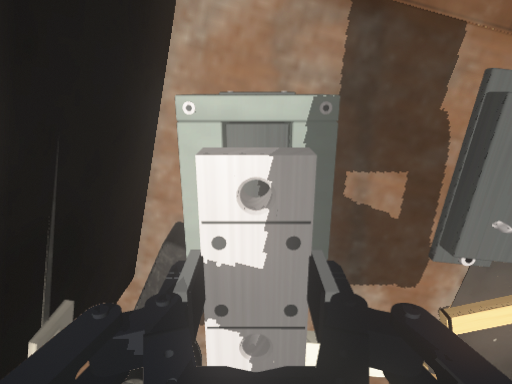

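The plate hangs level in the grip (near hole at (255,195)) and reads about 2.4 N. I'll move so the pins show in front of the plate.

Emit:
carry_out --moves '[[[0.08,0,0.18,0.5,0.17,-0.1,-1],[0,0,0.18,0.78,0.26,-0.1,-1],[0,0,0.18,0.85,0.28,-0.1,-1],[0,0,0.19,0.85,0.28,-0.1,-1],[0,0,0.19,0.85,0.28,-0.1,-1],[0,0,0.19,0.85,0.28,0,-1],[0,0,0.18,0.8,0.28,0,-1],[0,0,0,0,0,0,-1]]]'

```text
time: 8.03
tool_pos: [0.573, 0.4481, 0.1911]
tool_rot: [-0.004, 0.659, 0.752, -0.004]
contact_force: [-1.3, -1.6, -2.1]
gripper_width: 0.541
```

Emit:
carry_out --moves '[[[0,0,0,0,0,0,-1],[0,0,0,0,0,0,-1]]]'

```text
time: 8.2
tool_pos: [0.5736, 0.4426, 0.1924]
tool_rot: [-0.002, 0.66, 0.751, -0.005]
contact_force: [0.2, -0.8, -2.5]
gripper_width: 0.544
```

```bash
python3 -c "
from h import *
plan(.4915,.4325,.17,97.3)
g=grab('wrist');save(g,'w7.png');np.savez('w7.npz',**{k:g[k] for k in['frame','z_map','K','k1','W']})
gg=G(g);cv2.imwrite('pics/z_7.png',cv2.resize(gg[0:200,170:360],None,fx=3,fy=3,interpolation=cv2.INTER_NEAREST))
"
```

```text
t 8.2 tcp [0.5736 0.4426 0.1924] xang 97.34 F [ 0.2 -0.8 -2.5] w 0.544
shift [ 0.013 -2.062  0.583] turn [-0.122  0.035  0.007]
```

View pics/w7.png

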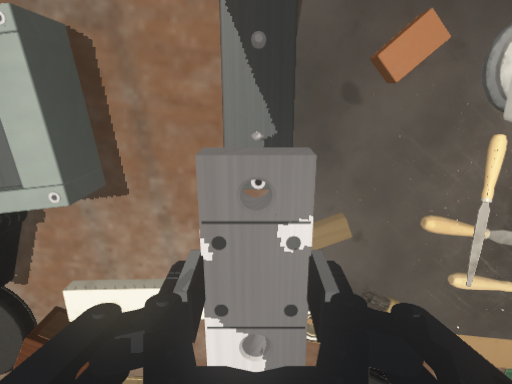

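View pics/z_7.png

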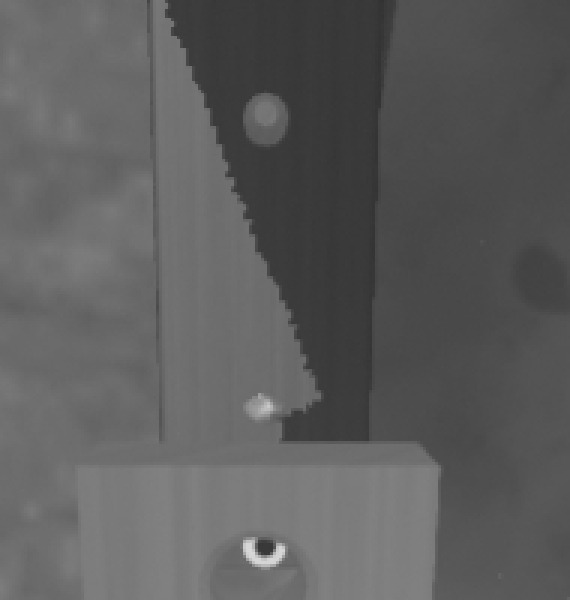

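Both pins show ahead of the plate: the round tip at about (258,36) and the diamond at about (256,135). Next I'll triangulate with w1 and the top view, and get the plate's pose in the tool frame.

Run:
```python
from h import *
t,a,w7,w6=load('top.npz'),load('w1.npz'),load('w7.npz'),load('w6.npz')
ga=G(a)
gg=G(w7)
print(gg[28:52:2,248:270:2]);print(gg[128:142:1,248:266:1])
r7=(258.0,36.0);r7b=(258.2,40.7);d7=(256.5,135.0)
for z in(.054,):print('round tip',plane(w7,r7,z),plane(a,(310.9,229.9),z),plane(t,(238.2,249.0),.05))
print('round base',plane(w7,r7b,.04))
print('dia',plane(w7,d7,.052),plane(a,(299.5,291.5),.052),plane(t,(235.27,217.68),.052))
print('tri r',tri([(w7,r7),(a,(310.9,229.9))]),'d',tri([(w7,d7),(a,(299.5,291.5)),(t,(235.27,217.68))]))
# plate in tool
for w in(w6,w7):
    s=w
hw=[(256,193.5),(255.5,346)]
im=G(w7)[140:384,190:325];cv2.imwrite('pics/z_7p.png',cv2.resize(im,None,fx=2.4,fy=2.4,interpolation=cv2.INTER_CUBIC))
c=cloud(w7);print('plate top z',[np.round(c[v,u],4) for u,v in((225,170),(290,170),(220,290),(285,290))])
```

```text
[[ 59  58  60  60  58  58  58  58  58  57  56]
 [ 59  59  60  60  58  65  57  58  58  57  56]
 [ 59  59  60  91 101 103 101  95  58  58  57]
 [ 59  59  82 101 113 116 112 100  87  58  56]
 [ 60  60  97 102 118 118 115 105  99  62  57]
 [ 59  60  98 104 118 117 117 107  96  67  57]
 [ 60  59  97  98 117 116 120  99  95  65  56]
 [ 60  60  93  95  94 100  97  94  95  61  56]
 [ 59  60  88  93  93  95  93  94  87  58  56]
 [ 60  60  64  90  93  93  91  93  63  59  57]
 [ 60  60  60  63  72  78  70  63  58  58  57]
 [ 60  59  61  59  58  58  58  59  59  58  58]]
[[110 109 109 109 109 109 109 108 108 109 109 109 107 108 110 110 108 107]
 [110 110 109 109 109 109 108 108 108 109 109 108 106 108 110 110 108 106]
 [110 110 110 109 109 109 108 108 108 109 109 108 106 108 110 110 108 106]
 [110 110 109 109 109 109 108 109 155 133 116 112 108 107 110 110 108 105]
 [111 109 109 109 108 109 132 131 163 151 137 131 117 110 110 109 108 106]
 [111 109 109 109 117 132 141 145 146 154 163 161 131 117 113 109 106 105]
 [110 109 110 118 133 146 141 147 150 158 176 189 157 125 118 114 110 106]
 [110 110 
[... 387 characters left out ...]
107 110 119 118 113 109 108 100 100  98  92  69  61]
 [109 109 108 108 109 109 108 108 110 108 105 104 103 106 109 109  74  62]]
round tip [[0.45348616 0.42739599 0.054     ]] [[0.45119691 0.42561137 0.054     ]] [[0.45398513 0.42772872 0.05      ]]
round base [[0.45466728 0.42776938 0.04      ]]
dia [[0.52849791 0.43602991 0.052     ]] [[0.52647167 0.43501096 0.052     ]] [[0.52891128 0.43721946 0.052     ]]
tri r (array([0.4528459 , 0.42711164, 0.04925683]), array([0.2, 0.2])) d (array([0.5291389 , 0.43661582, 0.04738951]), array([0.5, 0.2, 0.7]))
plate top z [array([0.5278, 0.4232, 0.205 ]), array([0.5244, 0.4492, 0.2048]), array([0.5827, 0.4266, 0.2056]), array([0.5787, 0.4556, 0.2059])]
```

View pics/z_7p.png

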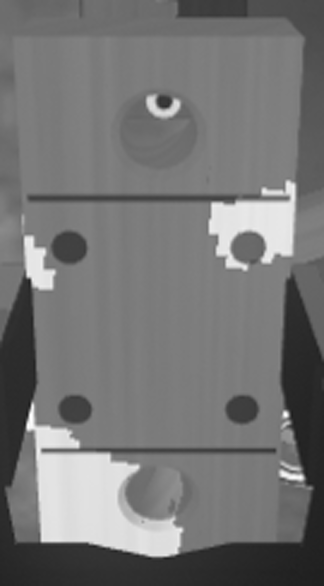

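Run:
```python
from h import *
w7=load('w7.npz')
s=state();T=T_tool(s);Ti=np.linalg.inv(T)
H=[(256.0,193.8),(255.3,346.0)]
o,d=ray(w7,H)
# intersect with tool plane z=-0.0125
oc=Ti[:3,:3]@o+Ti[:3,3];dc=d@Ti[:3,:3].T
p=oc+dc*((-.0125-oc[2])/dc[:,2])[:,None]
print('holes in tool mm',np.round(p*1e3,2),np.linalg.norm(p[0]-p[1]),'c',np.round(p.mean(0)*1e3,2),'yaw',np.degrees(np.arctan2(*(p[1]-p[0])[[0,1]])))
plan(.4914,.4321,.11,96.9)
```

```text
holes in tool mm [[ -0.46 -38.73 -12.5 ]
 [ -0.62  37.06 -12.5 ]] 0.07579194873148243 c [ -0.54  -0.83 -12.5 ] yaw -0.12427565523656948
t 8.25 tcp [0.574  0.4422 0.1933] xang 97.29 F [ 0.1 -0.  -2.3] w 0.539
shift [ 0.018 -2.059  2.102] turn [-0.109  0.03   0.078]
```

Plate centre in the tool frame is about (-0.1..-0.5, -0.8) mm. The pins' midpoint is about (0.4914, 0.4323) at 7.0°. I'll go above it.

Emit:
carry_out --moves '[[[-0.1,0.03,0.06,0.01,-0.3,0,-1],[0,0,0,0.01,-0.5,0.2,-1],[0,0,0,0,-0.5,0.4,-1],[0,0,0,0,-0.44,0.5,-1],[0,0,0,0,-0.3,0.6,-1],[0,0,0,0,0,0.5,-1],[0,0,0,0,0,0.3,-1],[0,0,0,0,0,0,-1]]]'

```text
time: 8.92
tool_pos: [0.4918, 0.4318, 0.0915]
tool_rot: [-0.001, 0.663, 0.749, -0.002]
contact_force: [0.5, 0.5, -3.5]
gripper_width: 0.546
```

Emit:
carry_out --moves '[[[0,0,0,0,0,0,-1],[0,0,0,0,0,0,-1],[0,0,0,0,0,0,-1]]]'

```text
time: 9.17
tool_pos: [0.4954, 0.4349, 0.0978]
tool_rot: [0.0, 0.663, 0.749, 0.003]
contact_force: [1.0, 0.4, -1.9]
gripper_width: 0.544
```

```bash
python3 -c "
from h import *
plan(.4922,.4324,.075,97.0)
g=grab('wrist');save(g,'w8.png');np.savez('w8.npz',**{k:g[k] for k in['frame','z_map','K','k1','W']})
gg=G(g)
cv2.imwrite('pics/z_8.png',cv2.resize(gg[140:384,190:325],None,fx=2.4,fy=2.4,interpolation=cv2.INTER_CUBIC))
"
```

```text
t 9.17 tcp [0.4954 0.4349 0.0978] xang 96.98 F [ 1.   0.4 -1.9] w 0.544
shift [-0.055 -0.09   0.568] turn [ 0.063 -0.042 -0.004]
```

View pics/w8.png

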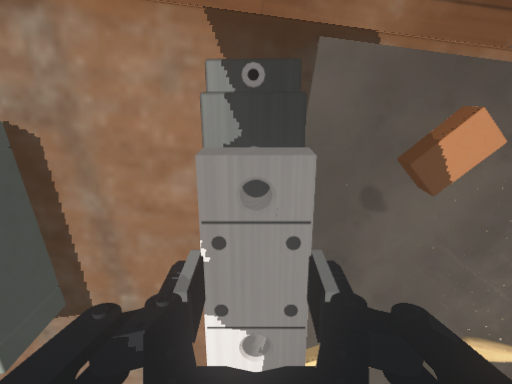

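View pics/z_8.png

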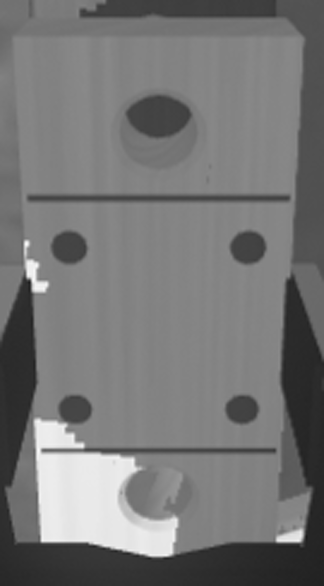

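Emit:
carry_out --moves '[[[0,0,0,0,0,0,-1],[0,0,0,0,0,0,-1]]]'

```text
time: 9.38
tool_pos: [0.4943, 0.4347, 0.0964]
tool_rot: [0.0, 0.663, 0.749, 0.002]
contact_force: [-0.3, 0.1, -2.4]
gripper_width: 0.543
```

```bash
python3 -c "
from h import *
s=state();print(np.round(s['joint_vel'],4))
plan(.4922,.4324,.075,97.0)
"
```

```text
[ 0.0018  0.0041  0.0071  0.001  -0.0027  0.0031]
t 9.38 tcp [0.4943 0.4347 0.0964] xang 97.01 F [-0.3  0.1 -2.4] w 0.543
shift [-0.051 -0.062  0.535] turn [ 0.041 -0.03   0.002]
```

Emit:
carry_out --moves '[[[0,0,0,-0.05,-0.05,0.15,-1],[0,0,0,0,0,0.15,-1],[0,0,0,0,0,0.1,-1],[0,0,0,0,0,0,-1],[0,0,0,0,0,0,-1],[0,0,0,0,0,0,-1],[0,0,0,0,0,0,-1],[0,0,0,0,0,0,-1]]]'

```text
time: 10.05
tool_pos: [0.4923, 0.4323, 0.0798]
tool_rot: [0.0, 0.663, 0.749, 0.002]
contact_force: [0.6, -0.2, -2.6]
gripper_width: 0.538
```

```bash
python3 -c "
from h import *
s=state();print(np.round(s['joint_vel'],4))
plan(.4922,.4324,.065,97.0)
g=grab('scene');save(g,'s9.png');im=g['frame'][150:270,140:280,::-1];cv2.imwrite('pics/s9z.png',cv2.resize(im,None,fx=5,fy=5,interpolation=cv2.INTER_CUBIC))
"
```

```text
[-0.001  -0.0013 -0.0006  0.0001 -0.0005  0.0007]
t 10.05 tcp [0.4923 0.4323 0.0798] xang 97.01 F [ 0.6 -0.2 -2.6] w 0.538
shift [ 0.001 -0.003  0.371] turn [ 0.032 -0.025  0.003]
```

View pics/s9z.png

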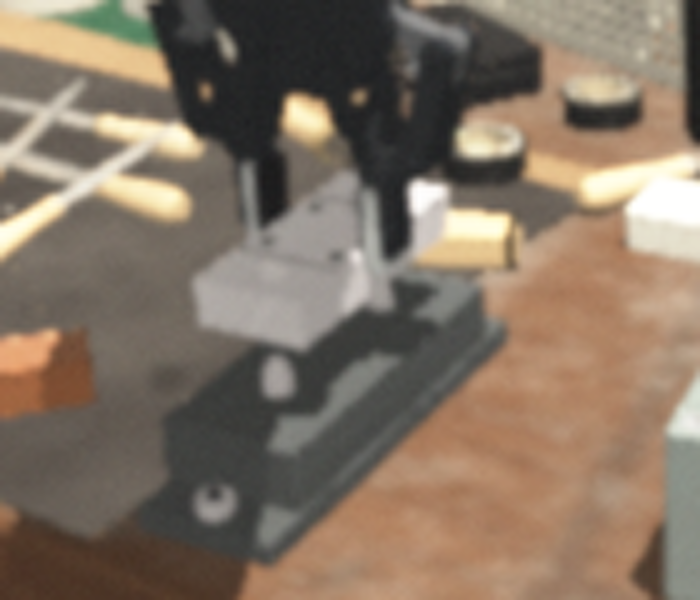

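The plate hangs squarely above the pins and the measured pose is on target. I'll descend in small steps and watch the force.

Emit:
carry_out --moves '[[[0.03,-0.02,0,0,0,0.15,-1],[0,0,0,0,0,0.15,-1],[0,0,0,0,0,0.1,-1],[0,0,0,0,0,0.05,-1],[0,0,0,0,0,0,-1],[0,0,0,0,0,0,-1],[0,0,0,0,0,0,-1]]]'

```text
time: 10.68
tool_pos: [0.4922, 0.4323, 0.0616]
tool_rot: [-0.0, 0.663, 0.749, 0.0]
contact_force: [1.3, -0.1, -2.2]
gripper_width: 0.542
```

```bash
python3 -c "
from h import *
plan(.4922,.4324,.0475,97.0);print(np.round(state()['ft_torque'],2))
g=grab('wrist');save(g,'w10.png')
gg=G(g)
cv2.imwrite('pics/z_10.png',cv2.resize(gg[80:384,190:325],None,fx=1.9,fy=1.9,interpolation=cv2.INTER_CUBIC))
"
```

```text
t 10.68 tcp [0.4922 0.4323 0.0616] xang 97.01 F [ 1.3 -0.1 -2.2] w 0.542
shift [0.004 0.001 0.352] turn [-0.002 -0.003  0.003]
[ 0.01 -0.01 -0.  ]
```

View pics/z_10.png

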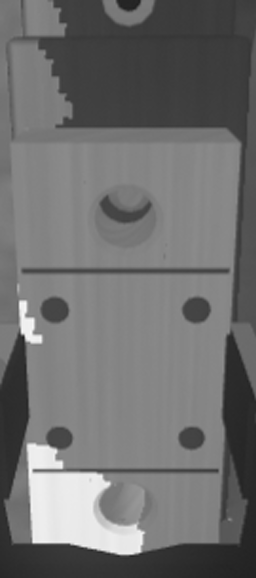

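The round pin now shows inside the near hole, centred sideways at about (125,200) in the zoom. I'll keep going down.

Emit:
carry_out --moves '[[[0,0,0,0,0,0.05,-1],[0,0,0,0,0,0.05,-1],[0,0,0,0,0,0.05,-1],[0,0,0,0,0,0,-1],[0,0,0,0,0,0,-1]]]'

```text
time: 11.15
tool_pos: [0.4921, 0.4325, 0.0555]
tool_rot: [-0.0, 0.662, 0.749, 0.0]
contact_force: [1.4, 0.7, -2.5]
gripper_width: 0.54
```

Emit:
carry_out --moves '[[[0,0,0,0,0,0.05,-1],[0,0,0,0,0,0.05,-1],[0,0,0,0,0,0.04,-1],[0,0,0,0,0,0,-1],[0,0,0,0,0,0,-1]]]'

```text
time: 11.57
tool_pos: [0.4922, 0.4328, 0.05]
tool_rot: [-0.0, 0.662, 0.749, 0.001]
contact_force: [0.5, 4.6, -2.6]
gripper_width: 0.544
```

There is a slight side contact of +4.6 N in y, so I'll ease the tool that way by about 0.5 mm and continue.

Emit:
carry_out --moves '[[[0,0,0,0.015,0,0,-1],[0,0,0,0,0,0.03,-1],[0,0,0,0,0,0.03,-1],[0,0,0,0,0,0,-1],[0,0,0,0,0,0,-1]]]'

```text
time: 11.98
tool_pos: [0.4921, 0.4329, 0.0478]
tool_rot: [-0.0, 0.663, 0.749, 0.0]
contact_force: [-1.1, 3.0, 1.2]
gripper_width: 0.54
```

```bash
python3 -c "
from h import *
plan(.4922,.4324,.0475,97.0);print(np.round(state()['ft_torque'],2))"
```

```text
t 11.98 tcp [0.4921 0.4329 0.0478] xang 97.02 F [-1.1  3.   1.2] w 0.54
shift [-0.013  0.001  0.009] turn [-0.002 -0.005  0.003]
[0.51 0.12 0.18]
```

Emit:
carry_out --moves '[[[0,0,0,0.01,0,0.02,-1],[0,0,0,0,0,0.02,-1],[0,0,0,0,0,0,-1],[0,0,0,0,0,0,-1]]]'

```text
time: 12.32
tool_pos: [0.4921, 0.4329, 0.0478]
tool_rot: [-0.0, 0.662, 0.749, -0.001]
contact_force: [-4.1, -0.7, 9.3]
gripper_width: 0.539
```

```bash
python3 -c "
from h import *
plan(.4922,.4324,.0475,97.0);print(np.round(state()['ft_torque'],2))
g=grab('wrist');save(g,'w11.png');c=cloud(g);print([np.round(c[v,u],4) for u,v in((225,170),(290,170),(220,290),(285,290),(220,325),(285,325))])
g=grab('scene');save(g,'s11.png');im=g['frame'][150:270,140:280,::-1];cv2.imwrite('pics/s11z.png',cv2.resize(im,None,fx=5,fy=5,interpolation=cv2.INTER_CUBIC))
"
```

```text
t 12.32 tcp [0.4921 0.4329 0.0478] xang 97.02 F [-4.1 -0.7  9.3] w 0.539
shift [-0.014  0.001  0.007] turn [-0.01   0.009  0.004]
[-0.1   0.71  0.13]
[array([0.4458, 0.4138, 0.0609]), array([0.4425, 0.4396, 0.061 ]), array([0.5012, 0.4169, 0.0606]), array([0.4974, 0.4459, 0.0608]), array([0.5204, 0.4186, 0.06  ]), array([0.5161, 0.4488, 0.0606])]
```

View pics/s11z.png

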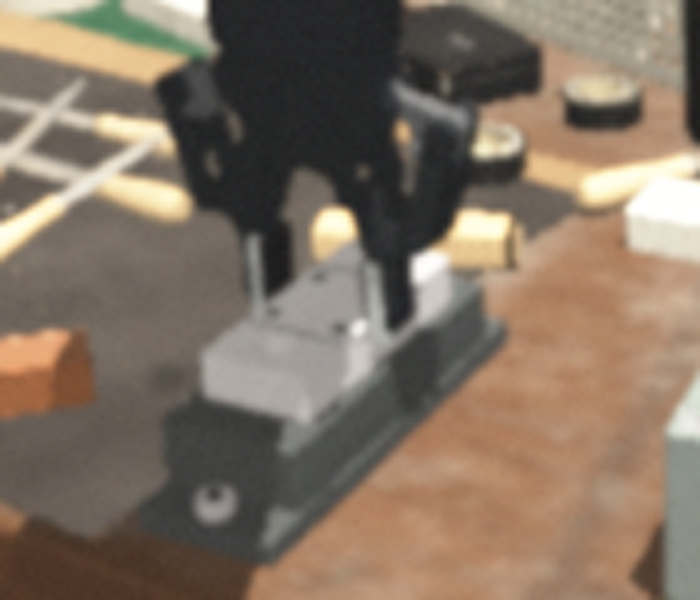

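View pics/w11.png

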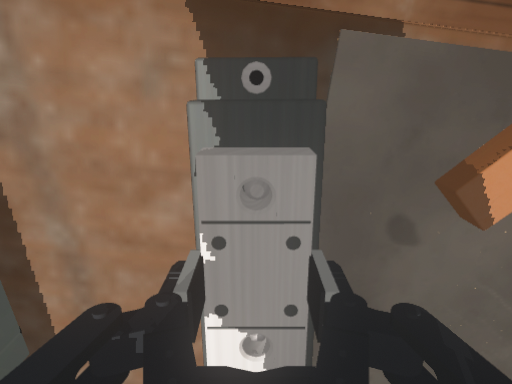

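The plate is stopped on the base: 9 N, top z about 0.0607, the same front to back, with both pins in the holes. Opening the gripper, then retreating upward.

Emit:
carry_out --moves '[[[0,0,0,0,0,-0.02,1],[0,0,0,0,0,0,1],[0,0,0,0,0,0,1],[0,0,0,0,0,0,1],[0,0,0,0,0,0,1],[0,0,0,0,0,0,1],[0,0,0,0,0,-0.1,1]]]'

```text
time: 13.0
tool_pos: [0.4913, 0.4326, 0.0495]
tool_rot: [-0.0, 0.663, 0.749, -0.001]
contact_force: [-0.4, -0.7, -0.3]
gripper_width: 1.0
```

Emit:
carry_out --moves '[[[0,0,0,0,0,-0.2,1],[0,0,0,0,0,-0.4,1],[0,0,0,0,0,-0.7,1],[0,0,0,0,0,-0.9,1],[0,0,0,0,0,-0.9,1],[0,0,0,0,0,-0.5,1],[0,0,0,0,0,0,1],[0,0,0,0,0,0,1]]]'

```text
time: 13.67
tool_pos: [0.493, 0.4339, 0.1979]
tool_rot: [0.0, 0.662, 0.749, 0.002]
contact_force: [0.2, -0.2, -1.3]
gripper_width: 1.003
```

```bash
python3 -c "
from h import *
plan(.4922,.4324,.0475,97.0)
g=grab('wrist');save(g,'w12.png');c=cloud(g);np.savez('w12.npz',**{k:g[k] for k in['frame','z_map','K','k1','W']})
g=grab('top');save(g,'t12.png')
g=grab('scene');save(g,'s12.png');im=g['frame'][150:270,140:280,::-1];cv2.imwrite('pics/s12z.png',cv2.resize(im,None,fx=5,fy=5,interpolation=cv2.INTER_CUBIC))
"
```

```text
t 13.67 tcp [0.493  0.4339 0.1979] xang 97.02 F [ 0.2 -0.2 -1.3] w 1.003
shift [-0.044 -0.041  3.759] turn [ 0.047 -0.029  0.004]
```

View pics/w12.png

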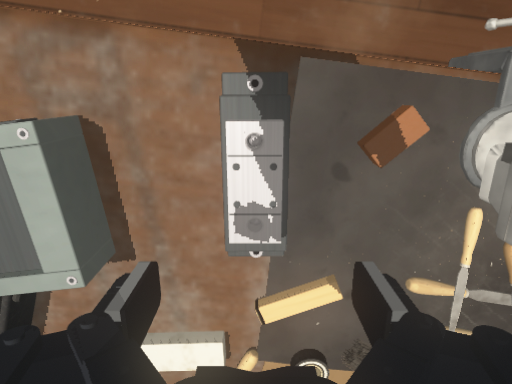

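View pics/s12z.png

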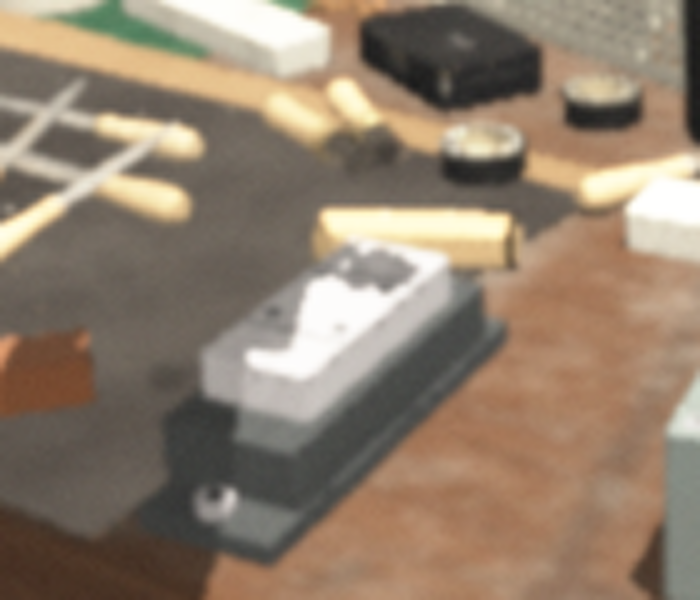

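View pics/t12.png

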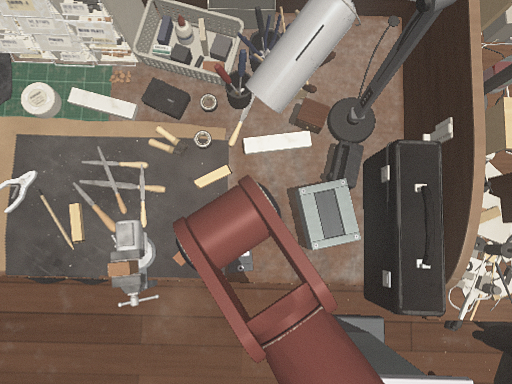

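The plate lies on the base with no visible gap, and both holes are filled by their pins (wrist view (254,142) and (256,224)). The bystanders look unmoved in the views and the dock is empty. One last flatness check by depth, then I'll hand in.

```bash
python3 -c "
from h import *
g=load('w12.npz');c=cloud(g);p=[(232,130),(277,130),(232,165),(277,190),(233,240),(276,242)]
P=np.array([np.median(c[v-2:v+3,u-2:u+3].reshape(-1,3),0) for u,v in p]);print(np.round(P,4))
print('base',np.round(c[110,250],4))
print(np.round(plane(g,[(254,142),(255.5,224)],.058).mean(0),4))
s=state();print(s['time'],s['contact_force'],np.abs(s['joint_vel']).max())
ticket.job_done()"
```

```text
[[0.4478 0.4079 0.0604]
 [0.4433 0.4449 0.0602]
 [0.4773 0.4108 0.0607]
 [0.4944 0.4525 0.0604]
 [0.5471 0.4189 0.0604]
 [0.5444 0.4594 0.0597]]
base [0.4311 0.4206 0.0409]
[0.4928 0.4325 0.058 ]
13.8167 [-0.0264688  -0.61516223  0.46779359] 0.010859868825006126
the job is handed in; nothing more can be done
```

The plate is mounted on the jig base and the job is handed in, at 13.8 s of the 45 s allowed. I pressed it to the stop (about 10 N), let it spring up 14 mm, gripped it across its 48 mm width and lifted it out. I then lowered it over both pins and let go once it rested on the base.

**Final checks:**
- **Flatness:** the plate's top reads 0.060–0.061 m across six points, against 0.041 m for the base's top. That is flat, with no gap visible.
- **Position:** both pins show in their holes, and the plate's centre is at about (0.493, 0.4325), within about 1.5 mm of the measured seat.
- **Surroundings:** the gripper is open, about 15 cm above where it let go, with no contact force. The dock is empty. The hone and the wooden sanding block look unmoved. The arm hid most of the wax block in the last top view, but the wrist view shows it clear of the jig.

**Disagreements:**
- **Pin positions:** the views differed by up to about 2 mm. I dropped the outlier, which was taken while the arm was still settling.
- **Side contact:** the last part of the lowering met a light side force of about 5 N, and easing the tool about 0.5 mm sideways relieved it.

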